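# Press the food box lid shut all round

### The job

The lid lies on the grey food box, but the four long sections of its rim still stand up. Press each rim section straight down with the fingertips until it snaps fully home, so that the lid is shut on all four sides, then let go. Only press: do not lift, tip or shove the box, and leave the things around it where they stand.

Things in the scene. Friction and masses are not known exactly. Their poses are not given: they have to be found in the camera images.
- food_box: Loose grey food box, ~0.9 kg, 136 x 190 x 70 mm, white lid on it; origin: centre of its underside. z up; at yaw 0 its x points away from the robot, long sides along y; yaw within 0.5 rad. Lid panel 74 mm above the table, the 4 fixed rim corners 79.5 mm. Between them 4 rim sections, 18 mm wide, five ribs at the middle: 130 mm long, 68 mm from the centre (long sides); 76 mm, 95 mm off (short sides).
- rim_near_top (a point): Centre of the top face of the rim section on the long side towards the robot (box -x side), where to press; it moves with the section: 87 mm above the table when open, 80 mm when shut.
- rim_near (a joint): How far the rim section on the long side towards the robot (box -x side) is pressed down, in m: 0 standing open, 0.007 fully shut. It slides straight down. A snap spring resists with up to about 8 N, most at the start and then less; past half the travel (0.0035) it pulls itself shut and stays; let go before that, it springs back up.
- rim_far_top (a point): Centre of the top face of the rim section on the long side away from the robot (box +x side), where to press; it moves with the section: 87 mm above the table when open, 80 mm when shut.
- rim_far (a joint): How far the rim section on the long side away from the robot (box +x side) is pressed down, in m: 0 standing open, 0.007 fully shut. It slides straight down. A snap spring resists with up to about 8 N, most at the start and then less; past half the travel (0.0035) it pulls itself shut and stays; let go before that, it springs back up.
- rim_left_top (a point): Centre of the top face of the rim section on the short side at the robot's left (box +y side), where to press; it moves with the section: 87 mm above the table when open, 80 mm when shut.
- rim_left (a joint): How far the rim section on the short side at the robot's left (box +y side) is pressed down, in m: 0 standing open, 0.007 fully shut. It slides straight down. A snap spring resists with up to about 8 N, most at the start and then less; past half the travel (0.0035) it pulls itself shut and stays; let go before that, it springs back up.
- rim_right_top (a point): Centre of the top face of the rim section on the short side at the robot's right (box -y side), where to press; it moves with the section: 87 mm above the table when open, 80 mm when shut.
- rim_right (a joint): How far the rim section on the short side at the robot's right (box -y side) is pressed down, in m: 0 standing open, 0.007 fully shut. It slides straight down. A snap spring resists with up to about 8 N, most at the start and then less; past half the travel (0.0035) it pulls itself shut and stays; let go before that, it springs back up.
- ring_mould: Round steel ring mould, 69 mm wide, 45 mm high, loose on the table near the box; a bystander, leave it. Origin at its underside.
- fig_a: Dark fig, about 59 x 54 x 45 mm, loose on the table near the box; a bystander, leave it. Origin at its underside.
- fig_b: Green fig, about 64 x 53 x 50 mm, loose on the table near the box; a bystander, leave it. Origin at its underside.
- nozzle: Steel piping nozzle, a cone 28 mm wide and 48 mm high, loose on the table near the box; a bystander, leave it. Origin at its underside.
- bowl: Small steel bowl, 110 mm wide, 42 mm high, loose on the table near the box; a bystander, leave it. Origin at its underside.
- timer: White kitchen timer, 64 mm wide, 44 mm high, loose on the table near the box; a bystander, leave it. Origin at its underside.

How it is judged:
By the outcome, as a careful person would: the job done as asked, in the order asked, and still so for the second after the job is handed in, with the robot touching nothing.
It also fails if it takes over 56 s, if anything falls off the work surface, if the arm or the gripper's body presses on something with over 40 N, if the wrist force passes 120 N, or if a joint passes its speed limit or range.

### The arm

A 6-joint arm with a two-finger parallel gripper is mounted at the origin on a cart in front of the work surface, level with it; the furniture and walls round the work are solid. World frame = base frame: x ahead of the robot, y to its left, z up, the work surface at z = 0. Lengths are in m, angles in rad, forces in N, time in s.
With the tool pointing down it reaches from about 0.375 to 0.9 m from the base axis. Payload 3.1 kg.
Tool frame: the origin (TCP) lies at the very end of the fingers, on their centre line; the grasp point (between the pads) lies 19 mm behind it (manip.pinch_z is the distance from the TCP to the grasp point, in m); z points along the fingers, y is the direction in which the jaws open and shut (so a half turn about z gives the same grasp; the last joint's range is limited). The gripper opens to 85 mm and grips with 20 to 120 N. Pads are 22 mm wide; open, the fingers measure 114 mm over their backs; the gripper's body (76 mm by 85 mm) begins 54 mm behind the grasp point. The pads swing forward as they close: fully open they stand 13 mm farther back than shut.
Start: joints at [-1.393, 0.527, 1.433, -0, 1.181, -0.178], TCP at [0.218, -0.586, 0.231] pointing down, gripper open.
Joint ranges: [-3.08, 3.08], [-0.75, 2.2], [0.22, 2.44], [-1.43, 4.57], [0, 2.65], [-2.85, 2.85]. Speed limits (rad/s): [2.79, 2.79, 3.14, 3.14, 3.14, 3.14].

### API

Orientations are given as a unit quaternion [x, y, z, w].
In Python, from station import manip gives the robot as it stands.
- The arm moves only by the tool drive_tool, never from a script. Its argument "increments" is a list of rows, each a list of 7 numbers: the closure in counts, from 0 (fully open) to 255 (shut), then the shift along the tool's x, y, z in cm, then the turn, a rotation vector about the tool's x, y, z in rad. A call has 1 to 20 rows; each row is the pose to reach, as a shift and turn from the pose commanded when the call began, along the tool's axes at that moment; what a row does not reach only later rows make up. A row lasts 1/10 s, in which the tool goes at most 50 mm and 8.59 degrees, less where a joint would pass 70% of its speed; a pose out of reach is approached as far as the arm can. A call with a gripper value outside its range is refused whole. The fingers move at their own pace and stop on an object; "force" is the grip in N (left out, the last holds). Time passes only in rows, so rows that repeat a pose let the fingers close. It gives the time, the measured TCP pose, the force and the opening at its end, in the units of the state.
- manip.sense(): the state, without advancing time (a new reading comes with each control period).
- manip.snapshot(name): name is "scene" or "top" or "wrist"; returns the picture (480x640x3 uint8, red, green, blue); there is no depth.
- manip.camera_model(name): a dict with "mtx" (3x3 intrinsics, pixels), "cam_to_world" (4x4, takes a point from camera to world coordinates). Camera axes: x right, y down, z forward; pixel columns grow to the right and rows downward; lengths in m; the calibration is good to about 2 mm. A picture is of the moment at which its call begins: read the wrist's pose just before it. camera_model takes no time and is no camera call; for the wrist camera it gives the pose at the moment of the call.
- manip.sign_off(): hands the job in, once; it reports no verdict.
The state is a dict: "t": time; "q": joint angles; "qd": joint speeds; "tau": joint torques, N m; "tcp_pos": TCP position; "tool_rot": TCP orientation; "force": force on the tool from outside, world axes, zero at the start; "ft_torque": the same for the moment, N m; "finger_gap": opening from 0.0 (shut) to 1.0 (fully open).
Only numpy, scipy, OpenCV 4.12 (cv2) and the standard library are available. Lean on these libraries where they do the work, as an engineer would, in place of code of your own. Each camera call takes 0.05 s, during which the arm holds its last target. There are 200 camera calls.

## Working session

There is one attempt and no reset: what is moved stays moved. The work goes in short steps, Python scripts to look and compute and a tool call to move; the robot and the scene stay as the last step left them, time stands still between calls to the robot, and variables do not carry over. Pictures are saved under pics/ and viewed, about 8 in all and at most 12, crops included, and the job is handed in when it is done.

Besides the shell and the picture viewer there is one more tool, called after "Call:" as name(argument=value, ...) on one line, values as JSON. drive_tool: Moves the arm, as the interface text tells. Its arguments: {"type":"object","properties":{"increments":{"type":"array","items":{"type":"array","items":{"type":"number"}}},"force":{"type":"number"}},"required":["increments"]}

```bash
mkdir -p pics; python3 - <<'E'
from station import manip
import cv2
s=manip.sense();print(s['t'],s['tcp_pos'],s['tool_rot'])
for n in("top","scene"):
    cv2.imwrite(f"pics/{n}0.png",manip.snapshot(n)[:,:,::-1])
    c=manip.camera_model(n);print(c)
E
```

```text
0.0 [ 0.21818206 -0.58490167  0.23035475] [ 9.84129010e-01  1.77451165e-01 -4.95871554e-06 -1.08407678e-03]
{'mtx': array([[590.46060828,   0.        , 319.52280951],
       [  0.        , 590.46060828, 245.90636052],
       [  0.        ,   0.        ,   1.        ]]), 'cam_to_world': array([[-0.00510936, -0.98646586,  0.16388714,  0.37465826],
       [-0.99997207,  0.00593413,  0.00454339,  0.04210788],
       [-0.00545443, -0.16385935, -0.98646863,  1.12278932],
       [ 0.        ,  0.        ,  0.        ,  1.        ]])}
{'mtx': array([[516.43319111,   0.        , 326.52520859],
       [  0.        , 516.43319111, 240.51468785],
       [  0.        ,   0.        ,   1.        ]]), 'cam_to_world': array([[-0.85973876, -0.3500164 ,  0.37193787,  0.257657  ],
       [-0.51038778,  0.61560825, -0.60044217,  0.54743091],
       [-0.01880341, -0.70605595, -0.70790637,  0.68146353],
       [ 0.        ,  0.        ,  0.        ,  1.        ]])}
```

View pics/top0.png

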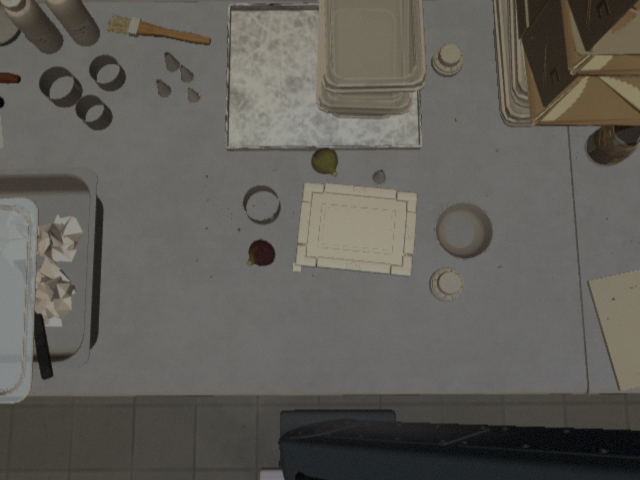

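View pics/scene0.png

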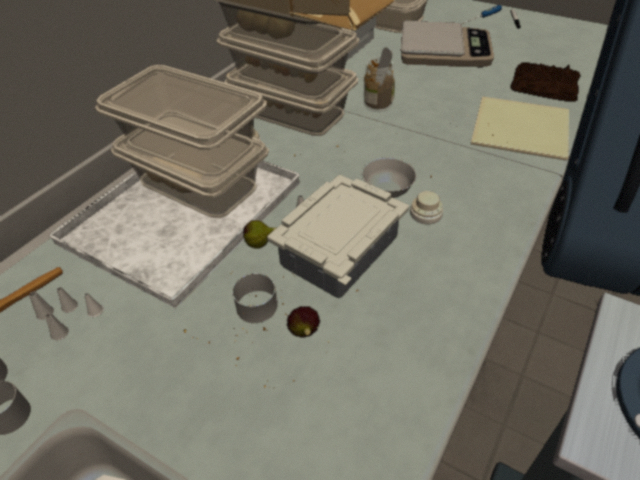

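The top view shows the box centred near (358,229), turned slightly, with the ring at (262,205), dark fig at (261,252), green fig at (324,161), nozzle at (379,176), bowl at (464,231) and timer at (447,284). In the scene view the box is clear of all of them. Next I'll enlarge the box.

```bash
python3 - <<'E'
import cv2
i=cv2.imread("pics/top0.png")[172:284,286:430]
cv2.imwrite("pics/crop.png",cv2.resize(i,None,fx=5,fy=5,interpolation=cv2.INTER_CUBIC))
E
```

```text
(no output)
```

View pics/crop.png

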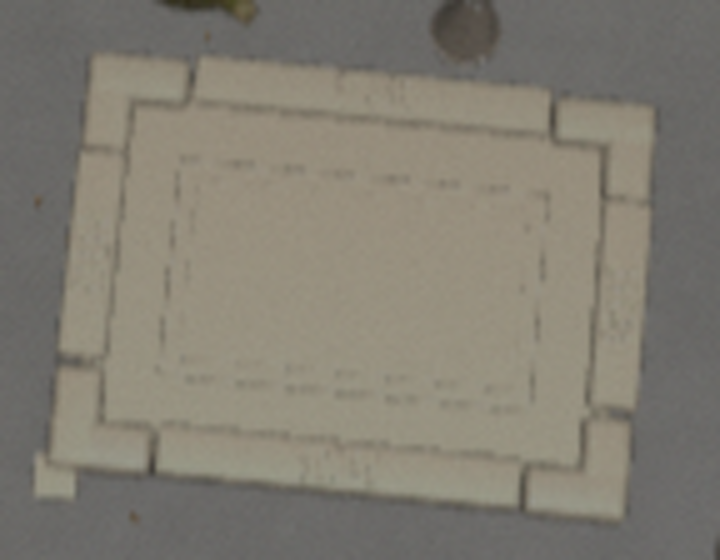

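The enlarged crop shows the four rim sections with ribs at the middle. Crop centres are far (372,92), near (338,468), left (92,253) and right (621,305).

```bash
cat > h.py <<'E'
import numpy as np
from station import manip
def w(n,u,v,z):
    c=manip.camera_model(n);T=c['cam_to_world'];d=T[:3,:3]@np.linalg.solve(c['mtx'],[u,v,1])
    return T[:3,3]+d*(z-T[2,3])/d[2]
E
python3 - <<'E'
from h import *
from scipy.spatial.transform import Rotation as R
P={k:w("top",286+(a+.5)/5-.5,172+(b+.5)/5-.5,.087) for k,(a,b) in dict(far=(372,92),near=(338,468),left=(92,253),right=(621,305)).items()}
for k in P:print(k,P[k].round(4))
d=P['far']-P['near'];e=P['left']-P['right']
print(np.linalg.norm(d),np.linalg.norm(e),np.arctan2(d[1],d[0]),np.arctan2(-e[0],e[1]))
c=sum(P.values())/4;yaw=np.arctan2(-e[0],e[1]);print(c,yaw)
for k,(x,y) in dict(far=(.068,0),near=(-.068,0),left=(0,.095),right=(0,-.095)).items():print(k,c[:2]+np.array([[np.cos(yaw),-np.sin(yaw)],[np.sin(yaw),np.cos(yaw)]])@[x,y])
Rt=R.from_quat(manip.sense()['tool_rot']).as_matrix();print(Rt.round(4))
print("obst")
for k,(u,v,z) in dict(ring=(262,205,.045),figa=(261,252,.02),figb=(324,161,.025),noz=(379,176,.04),bowl=(464,231,.04),timer=(449,281,.04)).items():print(k,w("top",u,v,z).round(3))
E
```

```text
far [ 0.6486 -0.0267  0.087 ]
near [ 0.5118 -0.0125  0.087 ]
left [0.5899 0.0745 0.087 ]
right [ 0.5698 -0.1142  0.087 ]
0.1375875525116989 0.18976743156519207 -0.10379869409148917 -0.10615180092828531
[ 0.58005207 -0.01975786  0.087     ] -0.10615180092828531
far [ 0.64766931 -0.02696263]
near [ 0.51243483 -0.01255308]
left [0.59011756 0.07470741]
right [ 0.56998657 -0.11422312]
[[ 9.370e-01  3.493e-01 -4.000e-04]
 [ 3.493e-01 -9.370e-01  2.000e-03]
 [ 4.000e-04 -2.000e-03 -1.000e+00]]
obst
ring [0.632 0.154 0.045]
figa [0.547 0.158 0.02 ]
figb [0.723 0.038 0.025]
noz [ 0.688 -0.066  0.04 ]
bowl [ 0.581 -0.222  0.04 ]
timer [ 0.488 -0.191  0.04 ]
```

The measured spans are 137.6 and 189.8 mm against 136 and 190 expected, and both yaw estimates agree at about -0.106. I'll shut the fingers and go above the right section, aligning the tool with the box on the way.

Call:
drive_tool(increments=[[255, 4, -2.5, 0, 0, 0, 0.04], [255, 8, -5, 0, 0, 0, 0.08], [255, 12, -7.5, 0, 0, 0, 0.12], [255, 16, -10, 0, 0, 0, 0.16], [255, 20, -12.5, 0, 0, 0, 0.2], [255, 24, -15, 0, 0, 0, 0.24], [255, 28, -18, 0, 0, 0, 0.28], [255, 32, -20.5, 0, 0, 0, 0.32], [255, 36, -23, 0, 0, 0, 0.36], [255, 40, -25.5, 0, 0, 0, 0.4], [255, 44, -28.5, 0, 0, 0, 0.43], [255, 47, -30.5, 0, 0, 0, 0.45], [255, 49.4, -31.8, 0, 0, 0, 0.463], [255, 49.4, -31.8, 3, 0, 0, 0.463], [255, 49.4, -31.8, 6, 0, 0, 0.463], [255, 49.4, -31.8, 9, 0, 0, 0.463], [255, 49.4, -31.8, 11, 0, 0, 0.463], [255, 49.4, -31.8, 11, 0, 0, 0.463], [255, 49.4, -31.8, 11, 0, 0, 0.463]], force=40)

```text
t: 2.0
tcp_pos: [0.5701, -0.1151, 0.1212]
tool_rot: [0.999, -0.053, -0.0, -0.0]
force: [0.7, 0.4, 0.6]
finger_gap: -0.002
```

```bash
python3 - <<'E'
from h import *
import cv2
from scipy.spatial.transform import Rotation as R
s=manip.sense();print(s['t'],s['tcp_pos'],s['force'],s['finger_gap']);Rt=R.from_quat(s['tool_rot']).as_matrix();print(Rt.round(4))
cv2.imwrite("pics/w1.png",manip.snapshot("wrist")[:,:,::-1])
c=manip.camera_model("wrist");T=c['cam_to_world'];print(T.round(3))
for k,p in dict(far=(.6477,-.027),near=(.5124,-.0126),left=(.5901,.0747),right=(.57,-.1142)).items():
    q=c['mtx']@(T[:3,:3].T@(np.r_[p,.087]-T[:3,3]));print(k,q[:2]/q[2],"shift cm",100*Rt.T@(np.r_[p,.087]-s['tcp_pos']))
E
```

```text
2.0 [ 0.57007426 -0.11509099  0.12115239] [0.73080258 0.41344646 0.61553186] -0.0019809514279124406
[[ 9.944e-01 -1.061e-01 -8.000e-04]
 [-1.061e-01 -9.944e-01  4.000e-04]
 [-8.000e-04 -3.000e-04 -1.000e+00]]
[[-0.107 -0.955 -0.277  0.642]
 [-0.994  0.103  0.03  -0.123]
 [-0.     0.279 -0.96   0.264]
 [ 0.     0.     0.     1.   ]]
far [134.1168022  153.87435985] shift cm [ 6.78737793 -9.58179396  3.41209145]
near [168.58043783 379.5094739 ] shift cm [-6.81903076 -9.57866283  3.42361337]
left [-14.56811449 278.12782198] shift cm [-1.87718160e-02 -1.90835178e+01  3.42043308e+00]
right [320.6480248  277.73004242] shift cm [-0.01394163 -0.08688258  3.41527533]
```

View pics/w1.png

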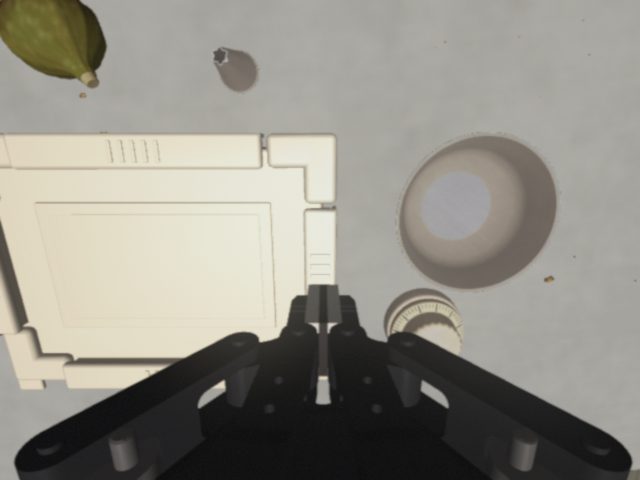

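The wrist picture matches the predicted rim centres to about 3 px: right ribs at (320,268), far ribs at (134,151). I'll press the right section gently.

Call:
drive_tool(increments=[[255, 0, -0.08, 1, 0, 0, 0], [255, 0, -0.08, 2, 0, 0, 0], [255, 0, -0.08, 2.6, 0, 0, 0], [255, 0, -0.08, 3.0, 0, 0, 0], [255, 0, -0.08, 3.2, 0, 0, 0], [255, 0, -0.08, 3.4, 0, 0, 0], [255, 0, -0.08, 3.5, 0, 0, 0], [255, 0, -0.08, 3.6, 0, 0, 0], [255, 0, -0.08, 3.7, 0, 0, 0], [255, 0, -0.08, 3.8, 0, 0, 0], [255, 0, -0.08, 3.9, 0, 0, 0], [255, 0, -0.08, 4.0, 0, 0, 0], [255, 0, -0.08, 4.1, 0, 0, 0], [255, 0, -0.08, 4.1, 0, 0, 0]])

```text
t: 3.45
tcp_pos: [0.5703, -0.1143, 0.0801]
tool_rot: [0.999, -0.053, -0.0, -0.0]
force: [-0.8, -1.0, -0.2]
finger_gap: -0.0
```

Call:
drive_tool(increments=[[255, 0, 0, 0.04, 0, 0, 0], [255, 0, 0, 0.08, 0, 0, 0], [255, 0, 0, 0.12, 0, 0, 0], [255, 0, 0, 0.12, 0, 0, 0]])

```text
t: 3.85
tcp_pos: [0.5703, -0.1143, 0.08]
tool_rot: [0.999, -0.053, 0.0, 0.0]
force: [-1.7, 0.5, 5.7]
finger_gap: -0.003
```

The fingertips hit a firm stop at z = 0.080, so right is home. Next is near.

Call:
drive_tool(increments=[[255, 0, 0, -1.5, 0, 0, 0], [255, 0, 0, -3, 0, 0, 0], [255, -2, -3, -3, 0, 0, 0], [255, -4, -6, -3, 0, 0, 0], [255, -6, -8.5, -3, 0, 0, 0], [255, -6.8, -9.5, -2.5, 0, 0, 0], [255, -6.8, -9.5, -1.8, 0, 0, 0], [255, -6.8, -9.5, -1.2, 0, 0, 0], [255, -6.8, -9.5, -0.9, 0, 0, 0], [255, -6.8, -9.5, -0.8, 0, 0, 0], [255, -6.8, -9.5, -0.7, 0, 0, 0], [255, -6.8, -9.5, -0.6, 0, 0, 0], [255, -6.8, -9.5, -0.5, 0, 0, 0], [255, -6.8, -9.5, -0.4, 0, 0, 0], [255, -6.8, -9.5, -0.3, 0, 0, 0], [255, -6.8, -9.5, -0.2, 0, 0, 0], [255, -6.8, -9.5, -0.1, 0, 0, 0], [255, -6.8, -9.5, 0, 0, 0, 0], [255, -6.8, -9.5, 0, 0, 0, 0]])

```text
t: 5.75
tcp_pos: [0.5125, -0.0127, 0.08]
tool_rot: [0.999, -0.053, -0.0, 0.0]
force: [-2.2, 0.0, 8.8]
finger_gap: -0.001
```

Near is home. Next is left: +6.8 in x, -9.5 in y.

Call:
drive_tool(increments=[[255, 0, 0, -1.5, 0, 0, 0], [255, 0, 0, -3, 0, 0, 0], [255, 2, -3, -3, 0, 0, 0], [255, 4, -6, -3, 0, 0, 0], [255, 6, -8.5, -3, 0, 0, 0], [255, 6.8, -9.5, -2.5, 0, 0, 0], [255, 6.8, -9.5, -1.8, 0, 0, 0], [255, 6.8, -9.5, -1.2, 0, 0, 0], [255, 6.8, -9.5, -0.9, 0, 0, 0], [255, 6.8, -9.5, -0.8, 0, 0, 0], [255, 6.8, -9.5, -0.7, 0, 0, 0], [255, 6.8, -9.5, -0.6, 0, 0, 0], [255, 6.8, -9.5, -0.5, 0, 0, 0], [255, 6.8, -9.5, -0.4, 0, 0, 0], [255, 6.8, -9.5, -0.3, 0, 0, 0], [255, 6.8, -9.5, -0.2, 0, 0, 0], [255, 6.8, -9.5, -0.1, 0, 0, 0], [255, 6.8, -9.5, 0, 0, 0, 0], [255, 6.8, -9.5, 0, 0, 0, 0]])

```text
t: 7.65
tcp_pos: [0.5906, 0.0745, 0.08]
tool_rot: [0.999, -0.053, 0.0, 0.0]
force: [-1.8, -0.3, 6.0]
finger_gap: 0.002
```

Call:
drive_tool(increments=[[255, 0, 0, -1.5, 0, 0, 0], [255, 0, 0, -3, 0, 0, 0], [255, 2, 3, -3, 0, 0, 0], [255, 4, 6, -3, 0, 0, 0], [255, 6, 8.5, -3, 0, 0, 0], [255, 6.8, 9.5, -2.5, 0, 0, 0], [255, 6.8, 9.5, -1.8, 0, 0, 0], [255, 6.8, 9.5, -1.2, 0, 0, 0], [255, 6.8, 9.5, -0.9, 0, 0, 0], [255, 6.8, 9.5, -0.8, 0, 0, 0], [255, 6.8, 9.5, -0.7, 0, 0, 0], [255, 6.8, 9.5, -0.6, 0, 0, 0], [255, 6.8, 9.5, -0.5, 0, 0, 0], [255, 6.8, 9.5, -0.4, 0, 0, 0], [255, 6.8, 9.5, -0.3, 0, 0, 0], [255, 6.8, 9.5, -0.2, 0, 0, 0], [255, 6.8, 9.5, -0.1, 0, 0, 0], [255, 6.8, 9.5, 0, 0, 0, 0], [255, 6.8, 9.5, 0, 0, 0, 0]])

```text
t: 9.55
tcp_pos: [0.6481, -0.027, 0.0801]
tool_rot: [0.999, -0.053, 0.0, -0.0]
force: [-2.0, 0.0, 5.9]
finger_gap: 0.002
```

All four stopped firmly at 0.080. I'll lift off and withdraw to the start side for a check.

Call:
drive_tool(increments=[[255, 0, 0, -2, 0, 0, 0], [255, 0, 0, -6, 0, 0, 0], [255, 0, 0, -10, 0, 0, 0], [255, 0, 0, -14, 0, 0, 0], [255, -2, 4, -15, 0, 0, 0], [255, -5, 8, -15, 0, 0, 0], [255, -8, 12, -15, 0, 0, 0], [255, -11, 16, -15, 0, 0, 0], [255, -14, 20, -15, 0, 0, 0], [255, -17, 24, -15, 0, 0, 0], [255, -20, 28, -15, 0, 0, 0], [255, -22, 32, -15, 0, 0, 0], [255, -24, 36, -15, 0, 0, 0], [255, -26, 40, -15, 0, 0, 0], [255, -26, 40, -15, 0, 0, 0], [255, -26, 40, -15, 0, 0, 0]])

```text
t: 11.15
tcp_pos: [0.3462, -0.398, 0.2289]
tool_rot: [0.999, -0.055, 0.0, -0.0]
force: [-0.6, 0.4, -0.2]
finger_gap: -0.002
```

```bash
python3 - <<'E'
from h import *
import cv2
a=manip.snapshot("scene")[:,:,::-1];t=manip.snapshot("top")[:,:,::-1]
b=cv2.imread("pics/scene0.png");t0=cv2.imread("pics/top0.png")
f=lambda i:cv2.resize(i,(400,300),interpolation=cv2.INTER_CUBIC)
S=(slice(165,300),slice(250,430));Tt=(slice(140,310),slice(235,500))
f2=lambda i:cv2.resize(i,(400,280),interpolation=cv2.INTER_CUBIC)
cv2.imwrite("pics/cmp.png",np.vstack([np.hstack([f(b[S]),f(a[S])]),np.hstack([f2(t0[Tt]),f2(t[Tt])])]))
s=manip.sense();print(s['t'],s['tcp_pos'],s['force'])
E
```

```text
11.25 [ 0.34715727 -0.39615108  0.22884392] [-0.07806355  1.05051096 -0.67950781]
```

View pics/cmp.png

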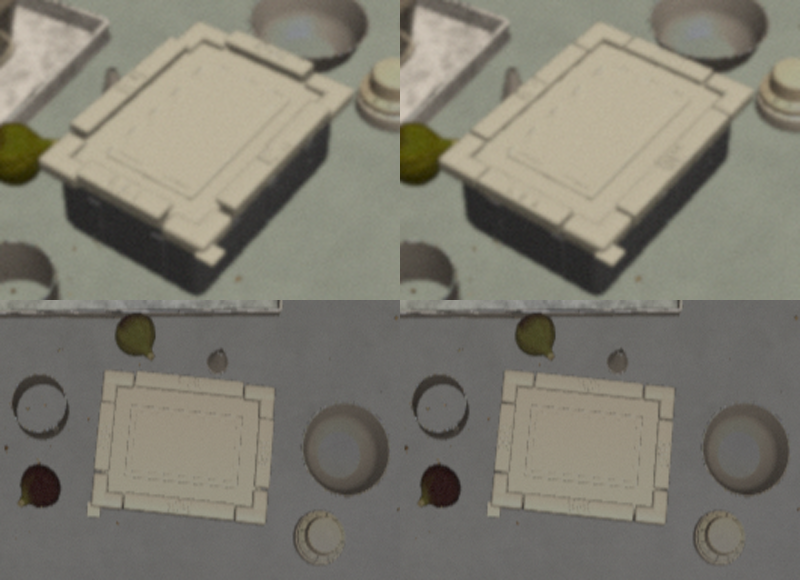

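The before/after picture shows all four sections flush with the corners. The box and everything around it are where they were.

```bash
python3 -c "
from station import manip
manip.sign_off()"
```

```text
the job is handed in; nothing more can be done
```

The lid is shut on all four sides. I pressed the rim sections straight down with the closed fingertips, in the order right, near, left, far. The arm was clear of everything at 11.25 s, and I then handed the job in.

- **Each press:** the fingertips met a firm stop at z = 0.080 m, the shut height, with 6–9 N read at the end of each press.
- **After letting go:** the before/after pictures show every section flush with the fixed corners. The box and the things around it are not visibly moved.
- **Checks that disagreed:** none failed. The only mismatch was a 1.6 mm difference in the measured box width (137.6 mm against 136 mm), within the camera calibration.

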